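# Unpack a handled tea dish and turn it crossways

## Robot

A 7-joint arm with a two-finger parallel gripper is mounted at the origin on a cart in front of the work surface, level with it; the furniture and walls round the work are solid. World frame = base frame: x ahead of the robot, y to its left, z up, the work surface at z = 0. Lengths are in mm, angles in rad, forces in N, time in s.
With the tool pointing down it reaches from about 425 to 950 mm from the base axis. Payload 16.7 kg.
Tool frame: the origin (TCP) lies at the very end of the fingers, on their centre line; the grasp point (between the pads) lies 19 mm behind it; z points along the fingers, y is the line along which they close (so a half turn about z gives the same grasp; the last joint's range is limited). The gripper opens to 94 mm and grips with 3 to 60 N. Pads are 16 mm wide; open, the fingers measure 119 mm over their backs; the gripper's body (75 mm by 177 mm) begins 78 mm behind the grasp point.
Start: joints at [-1.321, 0.426, 0.074, 1.606, -0.034, 1.111, -0.067], TCP at [262.733, 621.728, 205.467] pointing down, gripper open.
Joint ranges: [-2.85, 2.85], [-0.5, 2.14], [-1.23, 1.37], [0.21, 2.46], [-1.02, 4.16], [0.16, 2.05], [-2.73, 2.73]. Speed limits (rad/s): [1.89, 1.89, 2.39, 2.39, 3.01, 3.01, 3.01].

## Interface

Orientations are given as a unit quaternion [w, x, y, z].
In Python, from rig import sensors, get_image, calibration, ticket, silhouettes gives the robot as it stands.
- The arm moves only by the tool arm_command, never from a script. Its argument "increments" is a list of rows, each a list of 3 entries, a list of its own where there are three numbers: the shift along the world's x, y, z in mm, then the turn, a rotation vector about the world's x, y, z in rad, then the opening, from 0 (shut) to 1 (fully open). A call has 1 to 20 rows; each row is the pose to reach, as a shift and turn from the pose commanded when the call began; what a row does not reach only later rows make up. A row lasts 1/12 s, in which the tool goes at most 41.7 mm and 7.16 degrees, less where a joint would pass 70% of its speed; a pose out of reach is approached as far as the arm can. A call with a gripper value outside its range is refused whole. The fingers move at their own pace and stop on an object; the grip force is fixed at half the most. Time passes only in rows, so rows that repeat a pose let the fingers close. It gives the time, the measured TCP pose, the force, the opening and the grip force at its end, in the units of the state.
- sensors.state(): the state, without advancing time (a new reading comes with each control period).
- get_image(name): name is "side" or "top" or "wrist"; returns (picture, depth): 480x640x3 uint8, red, green, blue; 480x640 float32, mm along the optical axis (not along the pixel's ray), 0 where there is no reading.
- calibration(name): a dict with "vfov" (degrees; the focal length in pixels is half the picture's height over the tangent of half this angle, whatever the lens; pixels are square), "cx", "cy" (the principal point, pixels), "position" and "attitude" of the camera in the world; the wrist camera has in their place "hand_eye" (4x4, takes a point from camera to tool coordinates, whose origin is the TCP and whose axes are the flange's). Camera axes: x right, y down, z forward; pixel columns grow to the right and rows downward; lengths in mm; the calibration is good to about 2 mm. A picture is of the moment at which its call begins: read the wrist's pose just before it. calibration takes no time and is no camera call.
- ticket.job_done(): hands the job in; it is judged then, once.
Trained networks look in the newest picture that a camera, given by its name, has taken for a name from the list of things; names that differ only in an ending like _2 or _b are one class to them, and where a whole thing is asked for, a point or a joint stands for the part that bears it (a point fixed in the world has none). Each returns a list of dicts, best first, with "p" (0 to 1); they miss things now and then, are a little off and sometimes report something else, mostly with a low value. They report only what shows in the picture. A call takes as long as a camera call.
- silhouettes(camera, thing): "mask" (480x640 bool, what is visible of it) and "bbox" ([left, top, right, bottom] in pixels, round what is visible of it).
The state is a dict: "clock": time; "q": joint angles; "joint_velocities": joint speeds; "effort": joint torques, N m; "position": TCP position; "tool_rot": TCP orientation; "contact_force": force on the tool from outside, world axes, zero at the start; "torque": the same for the moment, N m; "finger_gap": finger opening in mm; "gripper_force": force on a finger pad.
Only numpy, scipy, OpenCV 4.12 (cv2) and the standard library are available. Lean on these libraries where they do the work, as an engineer would, in place of code of your own. Each camera call takes 0.05 s, during which the arm holds its last target. There are 200 camera calls.

## Task

Fold both top flaps of the carton well back past upright, then take the dish inside by the wooden grip of its handle and lift it straight up until it is clear above the carton. There, still over the carton, turn it level through a quarter turn (either way) so that its grip lies squarely across the carton's length, keeping the loose tea-infuser ball in the middle of the dish all the time, and finish while still holding the dish there, level and still. Leave the mug, the milk pot and the soap alone, and keep the flaps open.

Things in the scene. Friction and masses are not known exactly. Their poses are not given: they have to be found in the camera images.
- carton: open-topped brown cardboard carton, 150 mm long (its x) by 124 mm wide (its y) by 115 mm high, walls and floor 4 mm thick, fixed to the worktop; origin at the centre of its underside; x along its length, y along its width, z up. On the outside of each end a short dust flap hangs folded down (it stands out about 8 mm and does not move). Its two long top flaps are listed as joints
- flap_left (a joint): top flap hinged along the carton's long +y wall, at y = +60 mm, z = 115 mm in the carton's frame: a cardboard panel 144 mm long and 46 mm from hinge to free edge, 3 mm thick. 0 = folded level inwards over the carton, 1.57 = upright, 3.14 = level outwards, at most 3.5. Starts half open (0.75 to 1.1), stays where it is left (crease friction 0.015 N m); a light push from inside the carton outwards opens it
- flap_right (a joint): the like flap on the carton's long -y wall, hinge at y = -60 mm, z = 115 mm in the carton's frame; same sizes, values and behaviour
- dish: white round shallow dish with a carrying handle, standing on the carton's floor; 106 mm across, rim about 22 mm high, with an ear at each end (131 mm over the ears, along its x, which at the start lies along the carton's length, so it cannot turn inside); its floor is a 12 degree cone that falls to the middle. A thin steel hoop rises from both ends in the x-z plane and carries a wooden grip. Origin at the centre of its underside, x along the grip, z up; about 0.2 kg
- dish_grip (a point): centre of the wooden grip of the dish's handle: a bar 56 mm long (dish x), 13 mm wide (dish y), 15 mm high, 95 mm above the dish's underside, right over the dish's middle; it is to be gripped across its 13 mm width
- dish_middle (a point): where the centre of the ball is when it rests in the middle of the dish: on the dish's axis, 22 mm above its underside
- infuser_center (a point): centre of the closed steel tea-infuser ball, 32 mm in diameter, 0.04 kg, loose in the dish
- mug_floral: bystander: tall white mug with a flower pattern, standing upside down, 69 mm across, 118 mm high, its handle to one side; origin near the middle of its underside
- creamer_b: bystander: small white milk portion pot 39 mm across, 21 mm high, origin at the centre of its underside
- soap: bystander: small paper-wrapped soap 16 x 40 x 26 mm high, origin at the centre of its underside

How it is judged:
By the outcome, as a careful person would: the job done as asked, in the order asked, and still so for the second after the job is handed in, while the arm keeps its last pose, push and grip.
It also fails if it takes over 58 s, if anything falls off the work surface, if the arm or the gripper's body presses on something with over 40 N, if the wrist force passes 120 N, or if a joint passes its speed limit or range.

## Working session

There is one attempt and no reset: what is moved stays moved. The work goes in short steps, Python scripts to look and compute and a tool call to move; the robot and the scene stay as the last step left them, time stands still between calls to the robot, and variables do not carry over. Pictures are saved under pics/ and viewed, at most 10 in all, crops included, and the job is handed in when it is done.

Besides the shell and the picture viewer there is one more tool, called after "Emit:" as name(argument=value, ...) on one line, values as JSON. arm_command: Moves the arm, as the interface text tells. Its arguments: {"type":"object","properties":{"increments":{"type":"array","items":{"type":"array"}}},"required":["increments"]}

```bash
mkdir -p pics; ls
cat > h.py <<'E'
import numpy as np, cv2
from scipy.spatial.transform import Rotation as R
from rig import sensors,get_image,calibration,ticket,silhouettes
def cloud(name,depth,mask=None):
    c=calibration(name); f=240/np.tan(np.radians(c['vfov'])/2)
    m=depth>0
    if mask is not None: m=m&mask
    v,u=np.nonzero(m); z=depth[m]
    p=np.c_[(u-c['cx'])*z/f,(v-c['cy'])*z/f,z]
    if name=='wrist':
        H=np.array(c['hand_eye']); s=sensors.state(); p=p@H[:3,:3].T+H[:3,3]
        q=s['tool_rot']; return R.from_quat(np.roll(q,-1)).apply(p)+s['position'],u,v
    a=np.array(c['attitude'])
    r=R.from_matrix(a) if a.shape==(3,3) else R.from_quat(np.roll(a,-1))
    return r.apply(p)+np.array(c['position']),u,v
E
python3 - <<'E'
from h import *
s=sensors.state();print(s)
for n in('side','top'):
    print(n,calibration(n)); im,d=get_image(n); cv2.imwrite(f'pics/{n}0.png',im[:,:,::-1]); np.save(f'{n}.npy',d)
    for t in('carton','flap_left','flap_right','dish','dish_grip','infuser_center','mug_floral','creamer_b','soap'):
        try:
            for r in silhouettes(n,t)[:2]:
                p,_,_=cloud(n,d,r['mask'])
                print(t,round(r['p'],2),np.round(r['bbox']),np.round(np.percentile(p,[2,50,98],axis=0)).tolist() if len(p) else 0)
        except Exception as e: print(t,e)
E
```

```text
pics
{'clock': 0.0, 'q': array([-1.32047898,  0.42676371,  0.07382078,  1.60660228, -0.03409053,
        1.11082496, -0.06707802]), 'joint_velocities': array([ 1.00110021e-03,  6.13705393e-04, -2.17489916e-03, -1.92354674e-04,
        6.39062758e-04,  1.66495420e-06,  1.74319595e-03]), 'effort': array([ 2.66727679e-03, -9.35802698e+01,  3.66812423e+00, -4.54208815e+01,
       -4.88278479e-02,  1.98756944e-02,  1.50244005e-04]), 'position': array([262.58315724, 621.34291338, 204.75566909]), 'tool_rot': array([-8.49730469e-05,  1.98568960e-01,  9.80086690e-01, -6.64487149e-04]), 'contact_force': array([ 0.01976223, -0.40553393, -0.12021712]), 'torque': array([0.01816252, 0.03537688, 0.01584597]), 'gripper_force': 0.0, 'finger_gap': 94.18557362590768}
side {'vfov': 50.827080678305954, 'cx': 321.0984116527097, 'cy': 232.4541130113357, 'position': array([ 69.31897065,  10.48055623, 817.27841613]), 'attitude': array([ 0.21693302, -0.66812361,  0.6798532 , -0.21059568])}
carton 0.75 [258. 235. 362. 374.] [[364.0, -43.0, 3.0], [434.0, 34.0, 108.0], [536.0, 106.0, 154.0]]
flap_left 0.86 [256.
[... 1351 characters left out ...]
4 [286. 281. 303. 291.] [[441.0, 19.0, 14.0], [454.0, 26.0, 35.0], [464.0, 48.0, 42.0]]
dish 0.86 [264. 253. 308. 322.] [[395.0, 4.0, 11.0], [449.0, 40.0, 19.0], [510.0, 81.0, 107.0]]
dish_grip 0.83 [265. 250. 314. 317.] [[393.0, 2.0, 12.0], [446.0, 40.0, 19.0], [508.0, 81.0, 107.0]]
dish_grip 0.74 [205. 169. 225. 182.] [[669.0, 184.0, -1.0], [676.0, 202.0, 24.0], [692.0, 222.0, 28.0]]
infuser_center 0.59 [285. 278. 301. 292.] [[442.0, 20.0, 12.0], [452.0, 29.0, 35.0], [466.0, 53.0, 103.0]]
creamer_b 0.83 [400. 270. 421. 291.] [[451.0, -219.0, 17.0], [467.0, -201.0, 20.0], [483.0, -183.0, 23.0]]
soap 0.58 [206. 166. 226. 182.] [[669.0, 184.0, 5.0], [675.0, 202.0, 24.0], [685.0, 223.0, 28.0]]
```

Run:
```python
from h import *
a=cv2.imread('pics/top0.png')[215:355,225:355]; b=cv2.imread('pics/side0.png')[215:395,240:390]
o=np.hstack([cv2.resize(a,(400,430),interpolation=2),cv2.resize(b,(358,430),interpolation=2)]);cv2.imwrite('pics/c0.png',o)
P=np.vstack([cloud(n,np.load(n+'.npy'))[0] for n in('top','side')])
P=P[(abs(P[:,0]-455)<130)&(abs(P[:,1]-35)<130)]
# flaps : rough yaw from flap free edges; RANSAC planes
F=P[(P[:,2]>120)]
rng=np.random.default_rng(0)
for k in range(2):
    best=None
    for i in range(800):
        t=F[rng.choice(len(F),3)];n=np.cross(t[1]-t[0],t[2]-t[0]);l=np.linalg.norm(n)
        if l<100: continue
        n/=l;m=abs((F-t[0])@n)<2.5
        if best is None or m.sum()>best.sum(): best=m
    G=F[best];c=G.mean(0);w,vv=np.linalg.eigh(np.cov((G-c).T));n=vv[:,0]*np.sign(vv[2,0])
    yaw=np.arctan2(n[1],n[0]); 
    print(len(G),c.round(1),n.round(3),'hinge dir deg',np.degrees(yaw)+90,'tilt',np.degrees(np.arccos(n[2])))
    F=F[~best]
g=P[(P[:,2]>92)&(P[:,2]<112)]
for lo in range(95,120,5):
    q=P[(P[:,2]>lo)&(P[:,2]<lo+5)];print(lo,len(q))
# grip candidate: points z 85..112, within 35mm of center
s=P[(P[:,2]>88)&(P[:,2]<112)&(np.hypot(P[:,0]-453,P[:,1]-34)<45)]
print(len(s),s.mean(0),np.percentile(s,[5,95],axis=0).round());
c=s[:,:2].mean(0);w,vv=np.linalg.eigh(np.cov((s[:,:2]-c).T));print(np.sqrt(w),np.degrees(np.arctan2(vv[1,1],vv[0,1])))
```

```text
2613 [435.3  78.1 139.1] [-0.281  0.773  0.569] hinge dir deg 199.98899683728467 tilt 55.35080480727239
2528 [466.8  -7.8 136.9] [ 0.253 -0.693  0.675] hinge dir deg 20.056345203038518 tilt 47.54098273442407
95 259
100 414
105 624
110 833
115 612
611 [449.62888949  34.67954137 104.67662794] [[417.  23.  98.]
 [484.  47. 108.]]
[ 3.55471804 21.34391974] -162.08379095734588
```

View pics/c0.png

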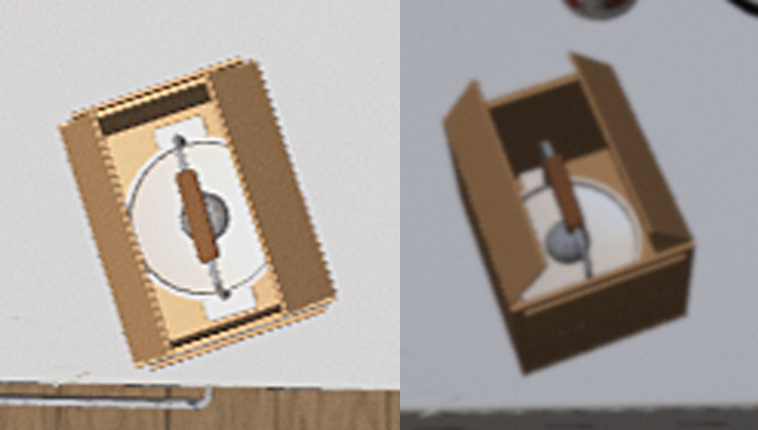

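The crop shows the carton at yaw ≈20°, with its centre near top pixel (288,285). The flaps are half open on both sides, and the ball is in the dish near top pixel (291,285), under the grip.

Emit:
arm_command(increments=[[[20, -60, 45], [0, 0, 0.1], 0], [[40, -120, 45], [0, 0, 0.15], 0], [[60, -180, 45], [0, 0, 0.2], 0], [[80, -240, 45], [0, 0, 0.3], 0], [[100, -300, 45], [0, 0, 0.4], 0], [[120, -360, 45], [0, 0, 0.5], 0], [[140, -420, 45], [0, 0, 0.6], 0], [[160, -480, 45], [0, 0, 0.7], 0], [[180, -540, 45], [0, 0, 0.75], 0], [[189, -587, 45], [0, 0, 0.75], 0], [[189, -587, 45], [0, 0, 0.75], 0], [[189, -587, 45], [0, 0, 0.75], 0], [[189, -587, 45], [0, 0, 0.75], 0], [[189, -587, 45], [0, 0, 0.75], 0], [[189, -587, 45], [0, 0, 0.75], 0], [[189, -587, 45], [0, 0, 0.75], 0], [[189, -587, 45], [0, 0, 0.75], 0], [[189, -587, 45], [0, 0, 0.75], 0], [[189, -587, 45], [0, 0, 0.75], 0], [[189, -587, 45], [0, 0, 0.75], 0]])

```text
clock: 2.67
position: [451.5, 35.9, 250.4]
tool_rot: [-0.0, -0.175, 0.985, 0.0]
contact_force: [-0.1, 1.2, -0.5]
finger_gap: 0.1
gripper_force: 0.0
```

Run:
```python
from h import *
s=sensors.state();print(s['position'],s['q'].round(2));im,d=get_image('wrist');cv2.imwrite('pics/w0.png',im[:,:,::-1])
P,u,v=cloud('wrist',d)
C=np.array([451.7,34]);e=np.array([np.cos(.349),np.sin(.349)]);f=np.array([-e[1],e[0]])
x=(P[:,:2]-C)@e;y=(P[:,:2]-C)@f;z=P[:,2]
m=(z>95)&(z<112)&(abs(y)<15)&(abs(x)<28)
print(m.sum(),np.c_[x,y,z][m].mean(0) if m.any() else 0, np.percentile(np.c_[x,y,z][m],[3,97],axis=0))
for t in('infuser_center','dish_grip'):
  for r in silhouettes('wrist',t)[:1]:
    p=cloud('wrist',d,r['mask'])[0];q=np.c_[(p[:,:2]-C)@e,(p[:,:2]-C)@f,p[:,2]];print(t,r['p'],r['bbox'],np.percentile(q,[2,50,98],axis=0).round(1).tolist())
```

```text
[451.53798494  35.89438593 250.42796924] [-0.64 -0.01  0.42  2.04  0.    1.1   1.7 ]
988 [ -1.79436824   1.26973209 106.35174245] [[-26.80202961  -4.69939491 104.038336  ]
 [ 24.10656929   7.66077187 107.96436758]]
infuser_center 0.89 [297.5, 197.2, 334.2, 223.0] [[-19.3, -14.8, 13.8], [-3.3, -6.0, 35.3], [10.6, 17.5, 105.5]]
dish_grip 0.77 [272.9, 142.5, 362.2, 273.9] [[-61.6, -40.6, 14.2], [-6.5, 1.7, 19.9], [55.2, 46.0, 107.3]]
```

View pics/w0.png

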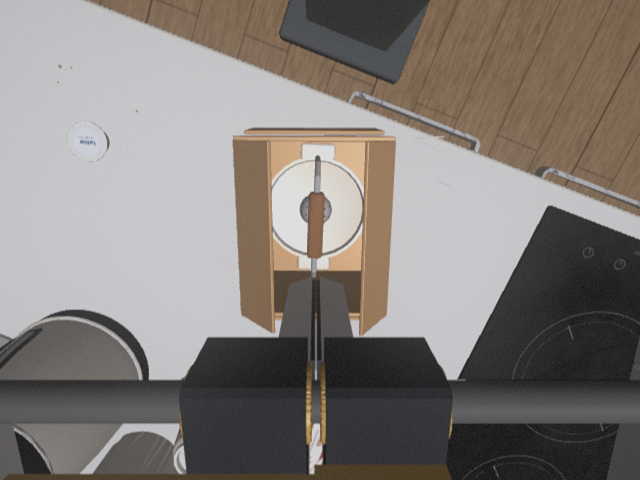

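The wrist view shows the carton square to the tool. The grip is at pixel (316,225) with the ball under it. A large metal pot sits at lower left (70,380), so I'm checking heights around the work.

Run:
```python
from h import *
P=np.vstack([cloud(n,np.load(n+'.npy'))[0] for n in('top','side')])
H=np.full((9,12),-99)
for x0 in range(9):
  for y0 in range(12):
    m=(P[:,0]//80==x0+3)&(P[:,1]//80==y0-6)
    if m.sum()>5:H[x0,y0]=np.percentile(P[m,2],98)
print('y',[(k-6)*80 for k in range(12)])
for i in range(9):print((i+3)*80,H[i])
```

```text
y [-480, -400, -320, -240, -160, -80, 0, 80, 160, 240, 320, 400]
240 [-874  412 -869 -873 -872 -872  -67  -67  -68  -67  -67  -67]
320 [-872  445    2    2    2  112  148    2    2    7    7    7]
400 [-99 454   3  22   3 150 154 146   3   8   8   8]
480 [-99 461   3  17   3 131 150 153   3   8   8   8]
560 [-99 475 583 584 584 690   3   3   3   8   8   8]
640 [-99 461 584 584 584 618 117   7  27   8   8   8]
720 [-99 406 185 195 196 288 316  43   9   8   8 126]
800 [-99 363  81 220 347 354 315  43  11   8   8 128]
880 [-99 315 302 303 306 311 308 307 309 311 313 314]
```

Emit:
arm_command(increments=[[[0, 0, -30], [0, 0, 0], 0], [[0, 0, -60], [0, 0, 0], 0], [[0, 0, -90], [0, 0, 0], 0], [[0, 0, -115], [0, 0, 0], 0], [[0, 0, -125], [0, 0, 0], 0], [[-5, 14, -125], [0, 0, 0], 0], [[-10, 28, -125], [0, 0, 0], 0], [[-15, 42, -125], [0, 0, 0], 0], [[-21, 56, -125], [0, 0, 0], 0], [[-26, 70, -125], [0, 0, 0], 0], [[-31, 85, -125], [0, 0, 0], 0], [[-31, 85, -125], [0, 0, 0], 0], [[-31, 85, -125], [0, 0, 0], 0], [[-31, 85, -100], [0, 0, 0], 0], [[-31, 85, -70], [0, 0, 0], 0], [[-20, 56, -70], [0, 0, 0], 0], [[-10, 28, -70], [0, 0, 0], 0], [[0, 0, -80], [0, 0, 0], 0], [[0, 0, -100], [0, 0, 0], 0], [[0, 0, -125], [0, 0, 0], 0]])

```text
clock: 4.48
position: [453.5, 32.5, 126.3]
tool_rot: [0.002, -0.172, 0.985, 0.0]
contact_force: [0.5, 1.1, -0.4]
finger_gap: 0.4
gripper_force: 0.0
```

Emit:
arm_command(increments=[[[0, 0, 0], [0, 0, 0], 0], [[5, -14, 0], [0, 0, 0], 0], [[10, -28, 0], [0, 0, 0], 0], [[15, -42, 0], [0, 0, 0], 0], [[21, -56, 0], [0, 0, 0], 0], [[26, -70, 0], [0, 0, 0], 0], [[32, -87, 0], [0, 0, 0], 0], [[32, -87, 0], [0, 0, 0], 0], [[32, -87, 0], [0, 0, 0], 0], [[32, -87, 30], [0, 0, 0], 0], [[32, -87, 60], [0, 0, 0], 0], [[32, -87, 90], [0, 0, 0], 0], [[20, -56, 110], [0, 0, 0], 0], [[10, -28, 125], [0, 0, 0], 0], [[0, 0, 125], [0, 0, 0], 0.5], [[0, 0, 125], [0, 0, 0], 0.5], [[0, 0, 125], [0, 0, 0], 0.5], [[0, 0, 125], [0, 0, 0], 0.5]])

```text
clock: 5.98
position: [451.6, 34.7, 250.8]
tool_rot: [0.0, -0.175, 0.985, -0.0]
contact_force: [0.0, -0.3, 0.1]
finger_gap: 24.1
gripper_force: 0.0
```

```bash
cat > m.py <<'E'
from h import *
import sys
C=np.array([451.7,34]);e=np.array([np.cos(.349),np.sin(.349)]);f=np.array([-e[1],e[0]])
def loc(p): return np.c_[(p[:,:2]-C)@e,(p[:,:2]-C)@f,p[:,2]]
s=sensors.state();print(s['clock'],s['position'].round(1),s['contact_force'].round(1),s['finger_gap'],loc(s['position'][None]).round(1))
W={n:get_image(n) for n in('top','side','wrist')}
for n in W: cv2.imwrite(f'pics/{sys.argv[1]}_{n}.png',W[n][0][:,:,::-1])
for n in W:
    q=loc(cloud(n,W[n][1])[0]);np.save(f'{n}_loc.npy',q)
    for sg,nm in((1,'L'),(-1,'R')):
        m=(abs(q[:,0])<65)&(sg*q[:,1]>64)&(sg*q[:,1]<112)&(q[:,2]>90)&(q[:,2]<170)
        if m.sum()>40:
            k=np.polyfit(sg*q[m,1]-60,q[m,2]-115,1);print(n,nm,m.sum(),'angle',np.pi-np.arctan(k[0]),k)
    m=(abs(q[:,0])<24)&(abs(q[:,1])<14)&(q[:,2]>98)&(q[:,2]<112)
    if m.sum()>20: print(n,'grip',m.sum(),q[m].mean(0).round(1),np.percentile(q[m],[3,97],axis=0).round(1).tolist())
E
python3 m.py a
```

```text
5.9833 [451.6  34.7 250.8] [ 0.  -0.3  0.1] 24.099915123022946 [[1.000e-01 7.000e-01 2.508e+02]]
top R 394 angle 2.8572396647255323 [ 0.29227319 -0.56851737]
side L 2000 angle 2.8623861556600083 [0.28669541 0.99751558]
side R 1952 angle 2.853880839381307 [0.29592253 0.70269167]
side grip 234 [ -0.5   1.5 106.7] [[-22.5, -5.3, 101.5], [22.2, 7.4, 109.5]]
wrist L 8780 angle 2.8585729315693915 [0.29082659 0.24350429]
wrist R 8747 angle 2.8515577394202927 [0.29845081 0.21937804]
wrist grip 874 [ -0.3   1.3 106.3] [[-22.6, -4.9, 103.9], [22.6, 7.6, 107.9]]
```

Run:
```python
import numpy as np
for n in('wrist','side'):
    q=np.load(n+'_loc.npy');m=(abs(q[:,0])<45)&(abs(q[:,1])<14)&(q[:,2]>99)&(q[:,2]<112);g=q[m]
    print(n,[(x,((g[:,0]>=x)&(g[:,0]<x+4)).sum(),g[(g[:,0]>=x)&(g[:,0]<x+4)].mean(0).round(1)[1:]) for x in range(-44,44,4)])
    k=np.polyfit(g[abs(g[:,0])<24,0],g[abs(g[:,0])<24,1],1);print(k)
```

```text
wrist [(-44, np.int64(27), array([  3. , 100.9])), (-40, np.int64(30), array([  2.9, 101.4])), (-36, np.int64(30), array([  2.3, 101. ])), (-32, np.int64(51), array([  2. , 102.9])), (-28, np.int64(80), array([  2.2, 106.1])), (-24, np.int64(78), array([  2.2, 106.3])), (-20, np.int64(72), array([  2.4, 106.3])), (-16, np.int64(72), array([  1.5, 106.4])), (-12, np.int64(75), array([  1.6, 106.3])), (-8, np.int64(77), array([  1.4, 106.2])), (-4, np.int64(76), array([  1.4, 106.3])), (0, np.int64(71), array([  1.2, 106.4])), (4, np.int64(71), array([  0.9, 106.3])), (8, np.int64(68), array([  1.1, 106.4])), (12, np.int64(69), array([  0.5, 106.3])), (16, np.int64(75), array([  0.5, 106.2])), (20, np.int64(70), array([  0.6, 106.2])), (24, np.int64(30), array([1.000e-01, 1.053e+02])), (28, np.int64(21), array([1.000e-01, 1.015e+02])), (32, np.int64(24), array([ -0.2, 101.1])), (36, np.int64(25), array([-1.000e-01,  1.011e+02])), (40, np.int64(3), array([ -0.2, 100.2]))]
[-0.03972446  1.26465493]
side [(-44, np.int64(6), array([  2.9, 101.8])), (-40, np.int64(8), array([  2.1, 101.4]))
[... 185 characters left out ...]
int64(20), array([  1.6, 106.7])), (-16, np.int64(19), array([  2.3, 106.8])), (-12, np.int64(21), array([  1.5, 106.7])), (-8, np.int64(19), array([  2. , 106.8])), (-4, np.int64(20), array([  0.8, 106.7])), (0, np.int64(16), array([  1.9, 106.3])), (4, np.int64(23), array([  1.1, 107. ])), (8, np.int64(17), array([  1.4, 106.8])), (12, np.int64(19), array([  0.3, 107.1])), (16, np.int64(18), array([  1.2, 107.4])), (20, np.int64(19), array([  0.2, 106.1])), (24, np.int64(13), array([  0.7, 106.8])), (28, np.int64(2), array([ -0.4, 101.8])), (32, np.int64(5), array([ -0.2, 102.2])), (36, np.int64(7), array([ -0.7, 100.8])), (40, np.int64(4), array([  0. , 101.6]))]
[-0.04230962  1.38105715]
```

Emit:
arm_command(increments=[[[-3, 0, -20], [0, 0, -0.04], 0.5], [[-3, 0, -45], [0, 0, -0.04], 0.5], [[-3, 0, -70], [0, 0, -0.04], 0.5], [[-3, 0, -95], [0, 0, -0.04], 0.5], [[-3, 0, -115], [0, 0, -0.04], 0.5], [[-3, 0, -130], [0, 0, -0.04], 0.5], [[-3, 0, -145], [0, 0, -0.04], 0.5], [[-3, 0, -155], [0, 0, -0.04], 0.5], [[-3, 0, -163], [0, 0, -0.04], 0.5], [[-3, 0, -168], [0, 0, -0.04], 0.5], [[-3, 0, -170], [0, 0, -0.04], 0.5], [[-3, 0, -170], [0, 0, -0.04], 0.5], [[-3, 0, -170], [0, 0, -0.04], 0.5], [[-3, 0, -170], [0, 0, -0.04], 0.5]])

```text
clock: 7.3
position: [449.1, 34.8, 81.0]
tool_rot: [0.0, -0.154, 0.988, 0.0]
contact_force: [-0.2, 0.9, -0.6]
finger_gap: 47.1
gripper_force: 0.0
```

```bash
python3 m.py b
```

```text
7.3 [449.1  34.8  81. ] [-0.2  0.9 -0.6] 47.14085282486303 [[-2.1  1.6 81. ]]
top R 880 angle 2.860002674699903 [ 0.28927656 -0.45708684]
wrist L 24002 angle 2.859006954108807 [0.29035592 0.32301432]
wrist R 21625 angle 2.8526778524540912 [0.29723133 0.32962004]
wrist grip 3129 [ -0.9   1.3 106.4] [[-22.6, -4.8, 104.2], [22.2, 7.5, 107.8]]
```

View pics/b_wrist.png

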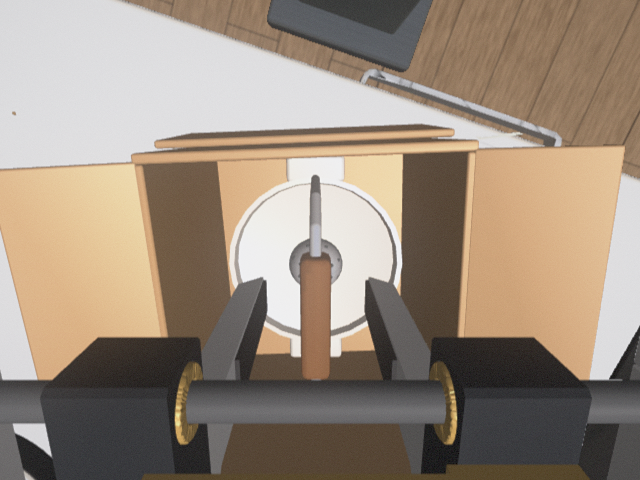

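The grip at pixel (316,318) sits centred between the open fingers, the ball is in the middle at (315,262), and the flaps lie open. I'm closing the gripper now.

Emit:
arm_command(increments=[[[0, 0, 0], [0, 0, 0], 0.35], [[0, 0, 0], [0, 0, 0], 0.25], [[0, 0, 0], [0, 0, 0], 0.2], [[0, 0, 0], [0, 0, 0], 0.18], [[0, 0, 0], [0, 0, 0], 0.15], [[0, 0, 0], [0, 0, 0], 0.1], [[0, 0, 0], [0, 0, 0], 0.05], [[0, 0, 0], [0, 0, 0], 0], [[0, 0, 0], [0, 0, 0], 0], [[0, 0, 0], [0, 0, 0], 0], [[0, 0, 0], [0, 0, 0], 0]])

```text
clock: 8.37
position: [448.7, 34.7, 80.5]
tool_rot: [0.0, -0.154, 0.988, -0.0]
contact_force: [0.4, -0.4, -0.9]
finger_gap: 12.8
gripper_force: 30.0
```

Emit:
arm_command(increments=[[[0, 0, 1], [0, 0, 0], 0], [[0, 0, 3], [0, 0, 0], 0], [[0, 0, 5], [0, 0, 0], 0], [[0, 0, 8], [0, 0, 0], 0], [[0, 0, 12], [0, 0, 0], 0], [[0, 0, 17], [0, 0, 0], 0], [[0, 0, 23], [0, 0, 0], 0], [[0, 0, 29], [0, 0, 0], 0], [[0, 0, 35], [0, 0, 0], 0], [[0, 0, 41], [0, 0, 0], 0], [[0, 0, 47], [0, 0, 0], 0], [[0, 0, 53], [0, 0, 0], 0], [[0, 0, 59], [0, 0, 0], 0], [[0, 0, 65], [0, 0, 0], 0], [[0, 0, 71], [0, 0, 0], 0], [[0, 0, 77], [0, 0, 0], 0], [[0, 0, 82], [0, 0, 0], 0], [[0, 0, 86], [0, 0, 0], 0], [[0, 0, 89], [0, 0, 0], 0], [[0, 0, 90], [0, 0, 0], 0]])

```text
clock: 10.03
position: [448.9, 34.7, 170.9]
tool_rot: [0.0, -0.154, 0.988, 0.0]
contact_force: [-0.5, 0.4, -2.3]
finger_gap: 12.3
gripper_force: 30.0
```

Emit:
arm_command(increments=[[[0, 0, 1], [0, 0, 0], 0], [[0, 0, 3], [0, 0, 0], 0], [[0, 0, 6], [0, 0, 0], 0], [[0, 0, 10], [0, 0, 0], 0], [[0, 0, 15], [0, 0, 0], 0], [[0, 0, 21], [0, 0, 0], 0], [[0, 0, 28], [0, 0, 0], 0], [[0, 0, 35], [0, 0, 0], 0], [[0, 0, 42], [0, 0, 0], 0], [[0, 0, 49], [0, 0, 0], 0], [[0, 0, 56], [0, 0, 0], 0], [[0, 0, 63], [0, 0, 0], 0], [[0, 0, 70], [0, 0, 0], 0], [[0, 0, 77], [0, 0, 0], 0], [[0, 0, 84], [0, 0, 0], 0], [[0, 0, 90], [0, 0, 0], 0], [[0, 0, 95], [0, 0, 0], 0], [[0, 0, 98], [0, 0, 0], 0], [[0, 0, 100], [0, 0, 0], 0], [[0, 0, 100], [0, 0, 0], 0]])

```text
clock: 11.7
position: [448.8, 34.8, 270.7]
tool_rot: [0.0, -0.154, 0.988, 0.0]
contact_force: [0.8, 0.1, -2.4]
finger_gap: 12.7
gripper_force: 30.0
```

```bash
python3 m.py c
python3 - <<'E'
from h import *
print(sensors.state()['q'].round(2))
a=cv2.imread('pics/c_side.png')[150:390,180:440];b=cv2.imread('pics/c_wrist.png')
cv2.imwrite('pics/c1.png',np.hstack([cv2.resize(a,(380,350)),cv2.resize(b,(420,350))]))
E
```

```text
11.7 [448.8  34.8 270.7] [ 0.8  0.1 -2.4] 12.66912246690394 [[ -2.5   1.7 270.7]]
top R 320 angle 2.853578446086383 [ 0.29625144 -0.68281396]
side L 1995 angle 2.85872951758275 [0.29065677 0.92873712]
side R 1806 angle 2.851533856345838 [0.29847682 0.65228188]
wrist L 7022 angle 2.8593495393159842 [0.28998449 0.25753624]
wrist R 6937 angle 2.8530827078973853 [0.29679076 0.29608791]
[-0.65 -0.03  0.43  2.02  0.02  1.15  1.65]
```

View pics/c1.png

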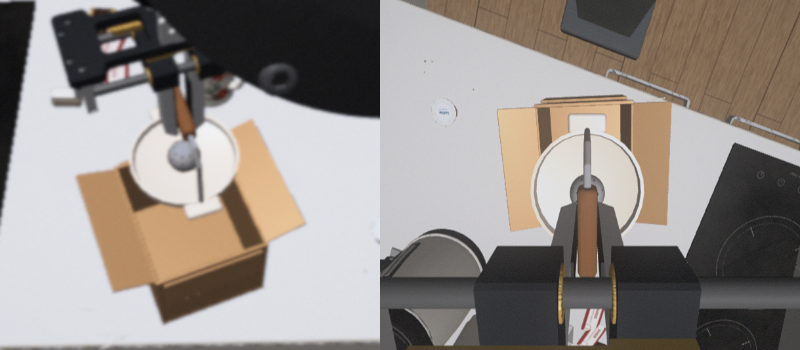

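The dish hangs level above the carton (side view, left), with the ball central under the grip. Joint 7 has room for a negative quarter turn.

Emit:
arm_command(increments=[[[0, 0, 0], [0, 0, -0.005], 0], [[0, 0, 0], [0, 0, -0.02], 0], [[0, 0, 0], [0, 0, -0.04], 0], [[0, 0, 0], [0, 0, -0.07], 0], [[0, 0, 0], [0, 0, -0.11], 0], [[0, 0, 0], [0, 0, -0.16], 0], [[0, 0, 0], [0, 0, -0.21], 0], [[0, 0, 0], [0, 0, -0.26], 0], [[0, 0, 0], [0, 0, -0.31], 0], [[0, 0, 0], [0, 0, -0.36], 0], [[0, 0, 0], [0, 0, -0.41], 0], [[0, 0, 0], [0, 0, -0.46], 0], [[0, 0, 0], [0, 0, -0.51], 0], [[0, 0, 0], [0, 0, -0.56], 0], [[0, 0, 0], [0, 0, -0.61], 0], [[0, 0, 0], [0, 0, -0.66], 0], [[0, 0, 0], [0, 0, -0.71], 0], [[0, 0, 0], [0, 0, -0.75], 0], [[0, 0, 0], [0, 0, -0.78], 0], [[0, 0, 0], [0, 0, -0.79], 0]])

```text
clock: 13.52
position: [448.7, 34.7, 270.4]
tool_rot: [-0.0, 0.239, 0.971, -0.0]
contact_force: [0.1, -0.2, -2.9]
finger_gap: 12.8
gripper_force: 30.0
```

Emit:
arm_command(increments=[[[0, 0, 0], [0, 0, -0.005], 0], [[0, 0, 0], [0, 0, -0.02], 0], [[0, 0, 0], [0, 0, -0.04], 0], [[0, 0, 0], [0, 0, -0.07], 0], [[0, 0, 0], [0, 0, -0.11], 0], [[0, 0, 0], [0, 0, -0.16], 0], [[0, 0, 0], [0, 0, -0.21], 0], [[0, 0, 0], [0, 0, -0.26], 0], [[0, 0, 0], [0, 0, -0.31], 0], [[0, 0, 0], [0, 0, -0.36], 0], [[0, 0, 0], [0, 0, -0.41], 0], [[0, 0, 0], [0, 0, -0.46], 0], [[0, 0, 0], [0, 0, -0.51], 0], [[0, 0, 0], [0, 0, -0.56], 0], [[0, 0, 0], [0, 0, -0.61], 0], [[0, 0, 0], [0, 0, -0.66], 0], [[0, 0, 0], [0, 0, -0.7], 0], [[0, 0, 0], [0, 0, -0.73], 0], [[0, 0, 0], [0, 0, -0.74], 0], [[0, 0, 0], [0, 0, -0.74], 0]])

```text
clock: 15.18
position: [448.7, 34.7, 270.5]
tool_rot: [-0.0, 0.573, 0.82, -0.0]
contact_force: [-0.1, -0.3, -3.4]
finger_gap: 12.7
gripper_force: 30.0
```

Emit:
arm_command(increments=[[[0, 0, 0], [0, 0, 0], 0], [[0, 0, 0], [0, 0, 0], 0], [[0, 0, 0], [0, 0, 0], 0], [[0, 0, 0], [0, 0, 0], 0], [[0, 0, 0], [0, 0, 0], 0], [[0, 0, 0], [0, 0, 0], 0], [[0, 0, 0], [0, 0, 0], 0], [[0, 0, 0], [0, 0, 0], 0], [[0, 0, 0], [0, 0, 0], 0], [[0, 0, 0], [0, 0, 0], 0], [[0, 0, 0], [0, 0, 0], 0], [[0, 0, 0], [0, 0, 0], 0]])

```text
clock: 16.18
position: [448.7, 34.7, 270.5]
tool_rot: [-0.0, 0.573, 0.82, -0.0]
contact_force: [0.1, -0.2, -2.7]
finger_gap: 12.7
gripper_force: 30.0
```

```bash
python3 m.py d
python3 - <<'E'
from h import *
a=cv2.imread('pics/d_side.png')[150:390,180:440];b=cv2.imread('pics/d_wrist.png')
cv2.imwrite('pics/d1.png',np.hstack([cv2.resize(a,(380,350)),cv2.resize(b,(420,350))]))
q=sensors.state()['tool_rot'];y=R.from_quat(np.roll(q,-1)).as_matrix()[:,1];print('tool y deg',np.degrees(np.arctan2(y[1],y[0])))
# dish: rim plane/circle & hoop direction, carton frame
for n in('side','wrist'):
    Q=np.load(n+'_loc.npy');g=Q[(abs(Q[:,0])<80)&(abs(Q[:,1])<80)&(Q[:,2]>180)&(Q[:,2]<235)]
    r=g[g[:,2]>207] ; print(n,len(g),np.percentile(g,[1,50,99],axis=0).round(1).tolist())
    for t in ('infuser_center','dish_grip'):
      for s in silhouettes(n,t)[:1]:
        L=Q.reshape(-1,3) if len(Q)==480*640 else None
        p=L[s['mask'].ravel()] if L is not None else np.zeros((1,3)); print(t,s['p'],s['bbox'],np.percentile(p,[5,50,95],axis=0).round(1).tolist())
E
```

```text
16.1833 [448.7  34.7 270.5] [ 0.1 -0.2 -2.7] 12.739931080764208 [[ -2.5   1.7 270.5]]
top R 1378 angle 2.8492792277848853 [ 0.30093397 -0.75390751]
side L 1990 angle 2.859551149747237 [0.28976594 1.00636773]
side R 1600 angle 2.850893812700801 [0.29917402 0.5667442 ]
wrist L 9008 angle 2.86012266985358 [0.28914653 0.1972193 ]
wrist R 818 angle 2.8608115128575693 [0.28840025 0.67090572]
tool y deg 20.109212702498656
side 3538 [[-53.6, -63.6, 203.5], [-10.2, 5.8, 210.3], [40.4, 61.9, 232.7]]
infuser_center 0.65 [297.6, 246.7, 320.9, 268.5] [[0.0, 0.0, 0.0], [0.0, 0.0, 0.0], [0.0, 0.0, 0.0]]
dish_grip 0.78 [261.3, 225.3, 355.1, 292.5] [[0.0, 0.0, 0.0], [0.0, 0.0, 0.0], [0.0, 0.0, 0.0]]
wrist 16634 [[-53.1, -35.4, 203.6], [-4.0, 13.4, 209.8], [46.8, 63.3, 227.3]]
infuser_center 0.63 [288.5, 242.5, 345.1, 277.5] [[0.0, 0.0, 0.0], [0.0, 0.0, 0.0], [0.0, 0.0, 0.0]]
dish_grip 0.98 [226.4, 153.3, 404.9, 376.8] [[0.0, 0.0, 0.0], [0.0, 0.0, 0.0], [0.0, 0.0, 0.0]]
```

View pics/d1.png

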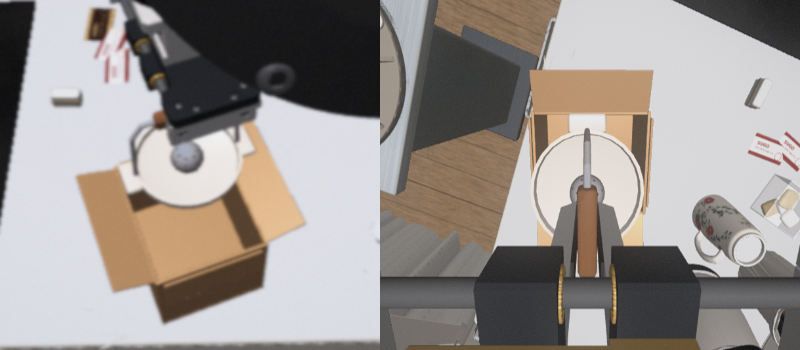

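The side view shows the grip and hoop lying across the carton, with the ball at the dish centre (187,157). The flaps are still back at about 2.85 rad and the bystanders are untouched, so I'm handing in.

```bash
python3 -c "
from rig import ticket;print(ticket.job_done())"
```

```text
the job is handed in; nothing more can be done
None
```

The job is handed in, with no verdict returned: both flaps are folded back to about 2.85 rad, and the dish is held level about 190 mm above where it stood, squarely across the carton, with the ball in its middle.

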